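# Seat a keyed spindle in a pulley hub and hold it down

### The job

Take the spindle with the orange square grip out of its wooden holder and put it into the pulley hub on the red stand; press it lightly on the hub and turn it until you feel its key slip into the keyway, then keep pushing against the ejector spring until its collar sits flat on the hub. Finish while still holding it pressed fully home with the gripper, so that the clamp screw could be tightened; do not let go. Leave the blue spindle and everything else on the bench where it is.

Things in the scene. Friction and masses are not known exactly. Their poses are not given: they have to be found in the camera images.
- spindle_grip (a point): centre of the orange square grip of the keyed spindle. The grip is 30 x 30 mm across its flats and 52 mm tall, its faces square to this point's x and y axes; z points up along the spindle; +x points to the side of the key, as does the white stripe on top of the grip. The collar's underside lies 32 mm below this point.
- spindle: the whole keyed spindle, one loose piece of 0.2 to 0.31 kg; origin on its axis at the collar's underside, axes as for spindle_grip. Under the grip a round steel collar, 48 mm wide, 6 mm thick; under it a round shaft 24 mm in diameter, 40 mm long, tapered over its last 5 mm.
- key_foot (a point): middle of the lower end of the spindle's brass key, 25 mm below the collar's underside and 14.5 mm from the axis towards +x. The key is 6 mm wide, stands out to 17 mm from the axis and runs up to the collar. The lowest 15 mm of the shaft, below the key, is a plain round pilot.
- shoulder (a point): point on the spindle's axis at the underside of its collar: this face must come to rest on the hub's top face; axes as for spindle_grip.
- holder: wooden block 90 x 90 mm, 60 mm high, fixed to the bench, with a hole 37 mm wide in which the keyed spindle stands, its collar resting on the block: lift the spindle straight up by 45 mm or more. Origin at the centre of the underside. It and the blue spindle's darker block are on either side of the red stand; which is left and which right varies.
- mouth (a point): centre of the hub's mouth, level with the hub's flat top face, 120 mm above the bench; z up. Its x axis is the stand's, NOT the keyway's. The bore is 26 mm in diameter; one keyway, 8.5 mm wide, reaches 19 mm from the axis over the whole height. Its direction is not given: anywhere within 0.6 rad either way of this point's +x, about z. A yellow mark on the top face shows it.
- stand: red stand fixed to the bench, origin at the centre of its underside; foot 130 x 130 mm, 14 mm high, with a white mark on its +x side. It carries the aluminium pulley and hub, which are fixed too and cannot turn: pulley 100 mm across, its top 90 mm above the bench; hub boss 68 mm across, its top 120 mm above the bench.
- key_stop (a point): point on the hub's axis 25 mm above its top face: where the collar's underside stands when the pilot is in the bore but the key rests on the top face, not over the keyway. The pilot enters at any angle. Turned to within about 0.07 rad of the keyway, the key can be pushed down into it; if it binds there, ease it round a little. Axes as for mouth.
- spring_start (a point): point on the hub's axis 12 mm above its top face: when the collar's underside is here the shaft's tip meets a spring ejector in the bore (6 N at first touch, 12 N when the collar is home), which pushes the spindle up again when it is let go. Fully home, the collar lies flat on the hub's top face, a hard stop. Axes as for mouth.
- plain_grip (a point): centre of the blue round grip (30 mm in diameter) of a plain spindle without a key, otherwise of the same size as the other; stands in its own wooden block and must be left there.
- tin1: brass-coloured open tin, 72 mm wide, 45 mm high; origin at the centre of its underside. Leave it.
- tin2: green open tin, 72 mm wide, 45 mm high; origin at the centre of its underside. Leave it.
- offcut: plywood offcut 120 x 60 x 25 mm; origin at the centre of its underside. Leave it.
- hammer: hammer lying on the bench, about 260 mm long along its x; origin under its middle. Leave it.
- screwdriver: screwdriver lying on the bench, about 200 mm long along its x; origin under its middle. Leave it.
- brush: hand brush with black bristles, about 250 mm long along its x, 48 mm high; origin under the bristle block. Leave it.
Mind the look-alikes: they are no part of the job. Leave any pink look-alike of the spindle alone. Leave any turquoise look-alike of the stand alone.

How it is judged:
By the outcome, as a careful person would: the job done as asked, in the order asked, and still so for the second after the job is handed in, while the arm keeps its last pose, push and grip.
It also fails if it takes over 51 s, if anything falls off the work surface, if the arm or the gripper's body presses on something with over 40 N, if the wrist force passes 120 N, or if a joint passes its speed limit or range.

### The arm

A 6-joint arm with a two-finger parallel gripper is mounted at the origin on the work surface. World frame = base frame: x ahead of the robot, y to its left, z up, the work surface at z = 0. Lengths are in m, angles in rad, forces in N, time in s.
With the tool pointing down it reaches from about 0.35 to 0.975 m from the base axis. Payload 4.9 kg.
Tool frame: the origin (TCP) lies between the finger pads; the fingertips stand 19 mm ahead of it and the grasp point (between the pads) is the TCP; z points along the fingers, y is the line along which they close (so a half turn about z gives the same grasp; the last joint's range is limited). The gripper opens to 85 mm and grips with 20 to 120 N. Pads are 22 mm wide; open, the fingers measure 114 mm over their backs; the gripper's body (76 mm by 85 mm) begins 54 mm behind the grasp point. The pads swing forward as they close: fully open they stand 13 mm farther back than shut.
Start: joints at [1.146, 0.053, 1.613, -0, 1.476, -0.119], TCP at [0.188, 0.596, 0.25] pointing down, gripper open.
Joint ranges: [-3.01, 3.01], [-1.01, 2.22], [0.06, 2.58], [-1.02, 4.17], [0.09, 2.62], [-3.14, 3.14]. Speed limits (rad/s): [2.57, 2.57, 3.14, 3.14, 3.14, 3.14].

### API

Orientations are given as a rotation vector (axis times angle).
In Python, from station import ctrl gives the robot as it stands. The module is installed in compiled form; this text tells all that it offers.
- The arm moves only by the tool servo_tool, never from a script. Its argument "increments" is a list that holds one entry, the list of rows, each a list of 5 numbers: the finger opening in cm, from 0 to 8.54, then the shift along the tool's x, y, z in cm, then the turn about the tool's z in degrees. A call has 1 to 5 rows; each row is the pose to reach, as a shift and turn from the pose commanded when the call began, along the tool's axes at that moment; what a row does not reach only later rows make up. A row lasts 1/10 s, in which the tool goes at most 50 mm and 8.59 degrees, less where a joint would pass 70% of its speed; a pose out of reach is approached as far as the arm can. A call with a gripper value outside its range is refused whole. The fingers move at their own pace and stop on an object; "newtons" is the grip in N (left out, the last holds). Time passes only in rows, so rows that repeat a pose let the fingers close. It gives the time, the measured TCP pose, the force, the opening and the grip force at its end, in the units of the state.
- ctrl.get_obs(): the state, without advancing time (a new reading comes with each control period).
- ctrl.get_image(name): name is "scene" or "top" or "wrist"; returns a dict with "img" (420x560x3 uint8, red, green, blue), "fx", "fy", "cx", "cy" (pixels), "rvec" (rotation vector, rad) and "tvec" (3), from world to camera coordinates, as OpenCV has them; the wrist camera has in their place "mount" (4x4, takes a point from camera to tool coordinates, whose origin is the TCP and whose axes are the flange's). Camera axes: x right, y down, z forward; pixel columns grow to the right and rows downward; lengths in m; the calibration is good to about 2 mm. A picture is of the moment at which its call begins: read the wrist's pose just before it. There is no depth.
- ctrl.finish_job(): hands the job in; it is judged then, once.
The state is a dict: "t": time; "q": joint angles; "dq": joint speeds; "effort": joint torques, N m; "tool_pos": TCP position; "tool_rot": TCP orientation; "contact_force": force on the tool from outside, world axes, zero at the start; "wrist_torque": the same for the moment, N m; "opening": finger opening in m; "grip_force": force on a finger pad.
Only numpy, scipy, OpenCV 4.12 (cv2) and the standard library are available. Lean on these libraries where they do the work, as an engineer would, in place of code of your own. Each camera call takes 0.05 s, during which the arm holds its last target. There are 200 camera calls.

## Working session

There is one attempt and no reset: what is moved stays moved. The work goes in short steps, Python scripts to look and compute and a tool call to move; the robot and the scene stay as the last step left them, time stands still between calls to the robot, and variables do not carry over. Pictures are saved under pics/ and viewed, at most 10 in all, crops included, and the job is handed in when it is done.

Besides the shell and the picture viewer there is one more tool, called as a command line: name --argument value ..., lists and objects as JSON in quotes. servo_tool: Moves the arm, as the interface text tells. Its arguments: {"type":"object","properties":{"increments":{"type":"array"},"newtons":{"type":"number"}},"required":["increments"]}

```bash
mkdir -p pics; cat > h.py <<'E'
import numpy as np, cv2
from scipy.spatial.transform import Rotation as R
from station import ctrl
def cam(name):
    o=ctrl.get_obs(); d=ctrl.get_image(name)
    K=np.array([[d['fx'],0,d['cx']],[0,d['fy'],d['cy']],[0,0,1]])
    if name=='wrist':
        M=np.array(d['mount']); Rt=R.from_rotvec(o['tool_rot']).as_matrix()
        Rc=Rt@M[:3,:3]; c=Rt@M[:3,3]+np.array(o['tool_pos'])
    else:
        Rw=R.from_rotvec(np.ravel(d['rvec'])).as_matrix(); Rc=Rw.T; c=-Rw.T@np.ravel(d['tvec'])
    return np.array(d['img']),K,Rc,c
def ray(K,Rc,c,uv,z):
    v=Rc@np.linalg.inv(K)@np.array([uv[0],uv[1],1.]); return c+v*(z-c[2])/v[2]
def proj(K,Rc,c,p):
    q=K@(Rc.T@(np.array(p)-c)); return q[:2]/q[2]
def save(n,img): cv2.imwrite('pics/'+n+'.png',cv2.cvtColor(img,cv2.COLOR_RGB2BGR))
E
python3 - <<'E'
from h import *
a=cam('top');b=cam('scene')
save('top1',a[0]);save('scene1',b[0])
for n,x in(('top',a),('scene',b)): np.savez(n,img=x[0],K=x[1],R=x[2],c=x[3]); print(n,x[3].round(3),x[1][0,0],x[2].round(2).tolist())
print(ctrl.get_obs())
E
```

```text
top [0.458 0.07  1.214] 438.5054725760043 [[-0.0, -1.0, 0.08], [-1.0, 0.0, -0.0], [0.0, -0.08, -1.0]]
scene [ 1.259 -0.298  0.907] 412.4011619585103 [[0.44, 0.63, -0.64], [0.9, -0.31, 0.31], [-0.0, -0.71, -0.7]]
{'t': 0.1, 'q': array([ 1.14601977e+00,  5.33260943e-02,  1.61415419e+00, -3.74345019e-05,
        1.47598942e+00, -1.19015233e-01]), 'dq': array([ 0.00064315, -0.00184981, -0.00153109, -0.00011684,  0.00227547,
       -0.00104979]), 'effort': array([ 6.21320796e-04, -3.94904065e+01, -3.71363461e+01, -1.32075438e-04,
        3.92085480e-03, -9.61232246e-06]), 'tool_pos': array([0.18793698, 0.59552347, 0.24916555]), 'tool_rot': array([-4.78342967e-01, -3.10448750e+00,  2.85545254e-03]), 'contact_force': array([0.58393837, 0.02542339, 0.27109575]), 'wrist_torque': array([ 0.05968668, -0.05847497, -0.02241597]), 'grip_force': 0.0, 'opening': 0.08538461272227606}
```

View pics/top1.png

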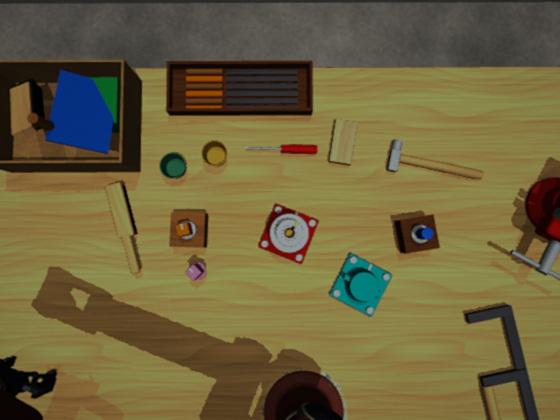

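View pics/scene1.png

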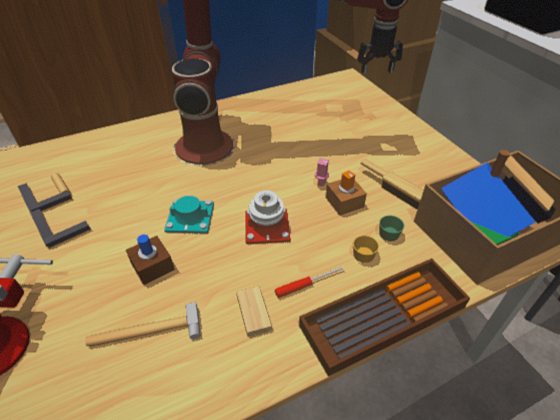

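Top view: the orange grip is at (184,229) in a lighter wooden block, with the pink look-alike at (196,270) and the blue grip at (426,234). The red stand is at (289,233) and the turquoise look-alike at (362,285). The orange grip and red stand fit the description by colour, holder and pulley. I'll confirm with a crop and measure.

```bash
python3 - <<'E'
from h import *
d=np.load('top.npz');img=d['img'];K,Rc,c=d['K'],d['R'],d['c']
save('crop1',cv2.resize(img[190:300,150:340],None,fx=4,fy=4,interpolation=cv2.INTER_CUBIC))
hsv=cv2.cvtColor(img,cv2.COLOR_RGB2HSV)
m=cv2.inRange(hsv,(8,190,120),(18,255,255));sub=np.zeros_like(m);sub[210:250,165:215]=m[210:250,165:215]
ys,xs=np.nonzero(sub);print(len(xs),xs.min(),xs.max(),ys.min(),ys.max());print('grip',ray(K,Rc,c,(xs.mean(),ys.mean()),.11))
m=cv2.inRange(hsv,(0,200,80),(4,255,255))|cv2.inRange(hsv,(175,200,80),(180,255,255));sub=np.zeros_like(m);sub[195:270,250:330]=m[195:270,250:330]
cn=np.vstack(cv2.findContours(sub,0,2)[0]);r=cv2.minAreaRect(cn);print(r);print('stand',ray(K,Rc,c,r[0],.014))
print('hub',ray(K,Rc,c,(289,233),.12))
E
```

```text
111 176 193 214 235
grip [0.48754876 0.30811114 0.11      ]
((288.05169677734375, 233.1206817626953), (45.86674880981445, 45.86674880981445), 21.801410675048828)
stand [0.47825089 0.03959732 0.014     ]
hub [0.47671975 0.03995406 0.12      ]
```

View pics/crop1.png

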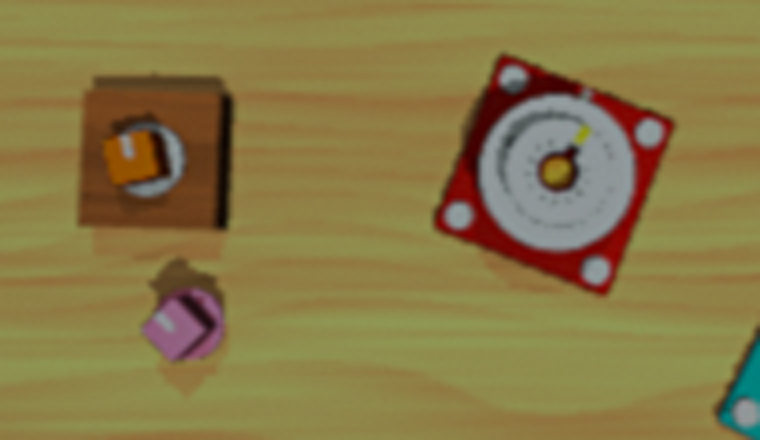

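Confirmed: the orange grip with white stripe stands in the holder, stripe pointing roughly +x. The red stand's yellow mark is at crop (583,133), seen from the hub centre (558,172), so it heads about -0.57 rad. Moving above the spindle.

servo_tool --increments '[[[8.54,-4.1,-2.0,0,-6],[8.54,-8.3,-4.1,0,-12],[8.54,-12.4,-6.1,0,-18],[8.54,-16.6,-8.2,0,-23],[8.54,-20.7,-10.2,0,-23]]]'

```text
t: 0.6
tool_pos: [0.3556, 0.4348, 0.2498]
tool_rot: [0.153, -3.137, 0.001]
contact_force: [0.8, 1.1, -0.2]
opening: 0.0855
grip_force: 0.0
```

servo_tool --increments '[[[8.54,-3.0,-3.5,0,0],[8.54,-6.0,-7.0,0,0],[8.54,-9.0,-10.5,0,0],[8.54,-11.9,-13.9,0,0],[8.54,-11.9,-13.9,0,0]]]'

```text
t: 1.1
tool_pos: [0.4894, 0.3057, 0.2497]
tool_rot: [-0.141, 3.138, -0.003]
contact_force: [-0.4, 0.3, 1.3]
opening: 0.0854
grip_force: 0.0
```

```bash
python3 - <<'E'
from h import *
x=cam('wrist');save('w1',x[0]);np.savez('w1',img=x[0],K=x[1],R=x[2],c=x[3]);print(x[3],x[2].round(2).tolist(),ctrl.get_obs()['tool_pos'])
print(proj(*x[1:],[.4875,.308,.118]))
E
```

```text
[0.41690475 0.30037379 0.37242993] [[-0.09, 0.95, 0.28], [1.0, 0.09, 0.02], [-0.0, 0.28, -0.96]] [0.48780798 0.30746519 0.24963698]
[280.58588328 198.83298718]
```

View pics/w1.png

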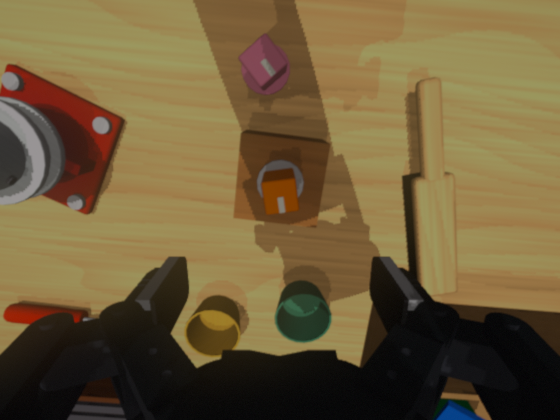

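The wrist view shows the orange grip at about (280,195) with its stripe at (281,205), the pink one at (265,65) and the red stand on the left. Measuring the grip's yaw.

```bash
python3 - <<'E'
from h import *
d=np.load('w1.npz');img=d['img'];K,Rc,c=d['K'],d['R'],d['c']
s=img[160:225,250:312];save('w1c',cv2.resize(s,None,fx=9,fy=9,interpolation=cv2.INTER_NEAREST))
hsv=cv2.cvtColor(s,cv2.COLOR_RGB2HSV)
for lo in (120,150,180,200,215):
    m=cv2.inRange(hsv,(6,200,lo),(18,255,255))
    cs=cv2.findContours(m,0,2)[0]
    if cs:
        cn=max(cs,key=cv2.contourArea);r=cv2.minAreaRect(cn);print(lo,r[0][0]+250,r[0][1]+160,r[1:])
m=cv2.inRange(hsv,(0,0,140),(180,90,255));n,l,st,ce=cv2.connectedComponentsWithStats(m);
for k in range(1,n):
    if st[k,4]>5: print(st[k],ce[k]+[250,160],ray(K,Rc,c,ce[k]+[250,160],.118))
E
```

```text
120 279.6799964904785 196.2599983215332 ((30.97127914428711, 32.1026496887207), 81.8698959350586)
```

View pics/w1c.png

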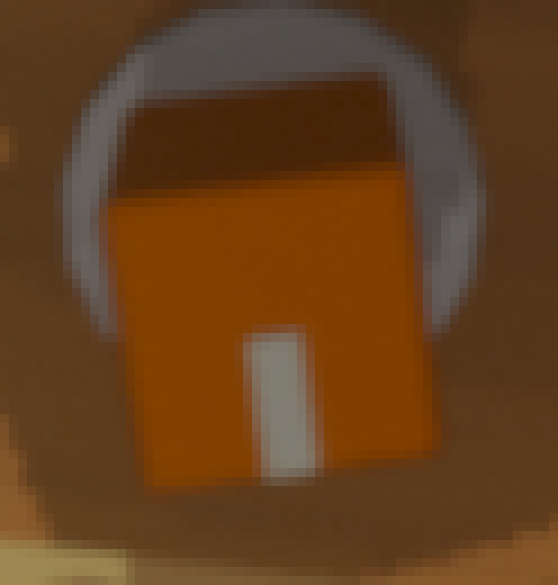

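The crop shows the top face clearly, with crop corners (107,203), (405,168), (437,455) and (150,492). The stripe is on the lower side, towards +x.

```bash
python3 - <<'E'
from h import *
d=np.load('w1.npz');K,Rc,c=d['K'],d['R'],d['c']
P=np.array([ray(K,Rc,c,(u/9+249.5,v/9+159.5),.118) for u,v in[(107,203),(405,168),(437,455),(150,492)]])
print(P.mean(0)); a=(P[2]+P[3]-P[0]-P[1])/2; b=(P[0]+P[3]-P[1]-P[2])/2 
print(a,b,np.arctan2(a[1],a[0]),np.arctan2(-b[0],b[1]),np.arctan2(b[1],b[0]))
o=ctrl.get_obs();M=R.from_rotvec(o['tool_rot']).as_matrix();print(o['tool_pos'],M.round(4).tolist(),np.arctan2(M[1,1],M[0,1])-np.pi/2)
print('d tool mm',M.T@(P.mean(0)-[0,0,.026-.008]-o['tool_pos'])*1000)
E
```

```text
[0.48536392 0.30732759 0.118     ]
[0.02778848 0.00608389 0.        ] [ 0.00599506 -0.02724396  0.        ] 0.2155348351818992 -2.924993780669858 -1.354197453874961
[0.48780798 0.30746519 0.24963698] [[-0.9958, -0.0912, -0.0011], [-0.0912, 0.9958, -0.0005], [0.0011, -0.0004, -1.0]] 0.09132730172180326
d tool mm [2.27878638e+00 1.39916891e-01 1.49639587e+02]
```

servo_tool --increments '[[[8.54,0.2,0,4.0,-7.1],[8.54,0.23,0.01,8.0,-7.1],[8.54,0.23,0.01,12.0,-7.1],[8.54,0.23,0.01,15.3,-7.1],[8.54,0.23,0.01,15.3,-7.1]]]' --newtons 60

```text
t: 1.65
tool_pos: [0.4792, 0.3083, 0.091]
tool_rot: [0.345, -3.111, 0.006]
contact_force: [-0.3, -0.7, -0.1]
opening: 0.0854
grip_force: 0.0
```

servo_tool --increments '[[[2.0,0,0,0,0],[2.0,0,0,0,0],[2.0,0,0,0,0],[2.0,0,0,0,0],[2.0,0,0,0,0]]]' --newtons 60

```text
t: 2.15
tool_pos: [0.4858, 0.3097, 0.0999]
tool_rot: [-0.344, 3.119, 0.001]
contact_force: [0.1, -1.1, 6.5]
opening: 0.0293
grip_force: 60.2
```

servo_tool --increments '[[[2.0,0,0,0,0],[2.0,0,0,0,0],[2.0,0,0,0,0],[2.0,0,0,0,0],[2.0,0,0,0,0]]]' --newtons 60

```text
t: 2.65
tool_pos: [0.4858, 0.3097, 0.0999]
tool_rot: [-0.344, 3.119, 0.001]
contact_force: [-0.9, -1.5, 7.4]
opening: 0.0294
grip_force: 60.2
```

servo_tool --increments '[[[2.0,0,0,-2.0,0],[2.0,0,0,-5.0,0],[2.0,0,0,-9.0,0],[2.0,0,0,-14,0],[2.0,0,0,-14,0]]]'

```text
t: 3.15
tool_pos: [0.4878, 0.3111, 0.2467]
tool_rot: [-0.343, 3.108, 0.008]
contact_force: [0.4, 0.9, -0.6]
opening: 0.0294
grip_force: 59.7
```

```bash
python3 - <<'E'
from h import *
x=cam('wrist');np.savez('w2',img=x[0],K=x[1],R=x[2],c=x[3]);save('w2',x[0])
o=ctrl.get_obs();M=R.from_rotvec(o['tool_rot']).as_matrix();p=o['tool_pos'];print(p,o['contact_force'],o['opening'],np.arctan2(M[1,1],M[0,1])-np.pi/2,M[:,2])
print('to hub, tool cm',M.T@(np.array([.477,.040,p[2]])-p)*100)
E
```

```text
[0.48635733 0.31037387 0.24266393] [ 0.58890491 -0.01961896 -2.01499002] 0.029556704208946884 0.21948677487343948 [ 0.00843925  0.0044101  -0.99995466]
to hub, tool cm [  6.799219   -26.18492599  -0.12713444]
```

View pics/w2.png

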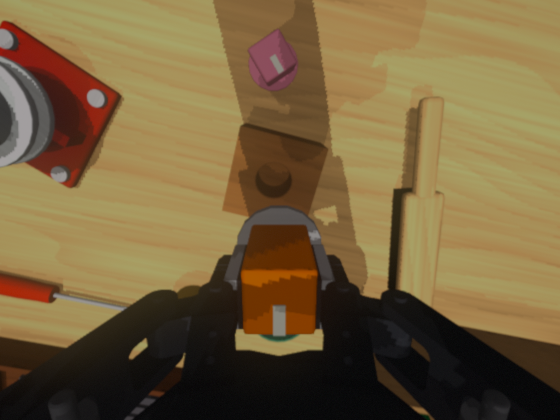

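The spindle is held and its holder hole shows empty at (273,180). Moving sideways so the hub comes into clear view ahead of the gripper.

servo_tool --increments '[[[2.0,0,-4.0,0,0],[2.0,0,-9.0,0,0],[2.0,0,-14.0,0,0],[2.0,0,-19,0,0],[2.0,0,-23,0,0]]]'

```text
t: 3.7
tool_pos: [0.5334, 0.0824, 0.2349]
tool_rot: [0.342, -3.119, -0.0]
contact_force: [-0.1, -0.3, -1.8]
opening: 0.029
grip_force: 60.2
```

servo_tool --increments '[[[2.0,0.5,-2.0,0,0],[2.0,0.5,-3.2,0,0],[2.0,0.5,-3.2,0,0],[2.0,0.5,-3.2,0,0]]]'

```text
t: 4.1
tool_pos: [0.536, 0.0532, 0.2363]
tool_rot: [0.345, -3.121, -0.002]
contact_force: [-0.5, 0.0, -2.3]
opening: 0.0297
grip_force: 60.3
```

```bash
python3 - <<'E'
from h import *
x=cam('wrist');np.savez('w3',img=x[0],K=x[1],R=x[2],c=x[3])
uv=proj(*x[1:],[.477,.04,.12]);print(uv,ctrl.get_obs()['tool_pos'],x[3])
u0,v0=max(int(uv[0])-95,0),max(int(uv[1])-75,0);print(u0,v0)
save('w3c',cv2.resize(x[0][v0:v0+150,u0:u0+190],None,fx=4,fy=4,interpolation=cv2.INTER_CUBIC))
E
```

```text
[277.05897107 128.97342486] [0.5361142  0.05356662 0.23665546] [0.46523621 0.03823855 0.3592051 ]
182 53
```

View pics/w3c.png

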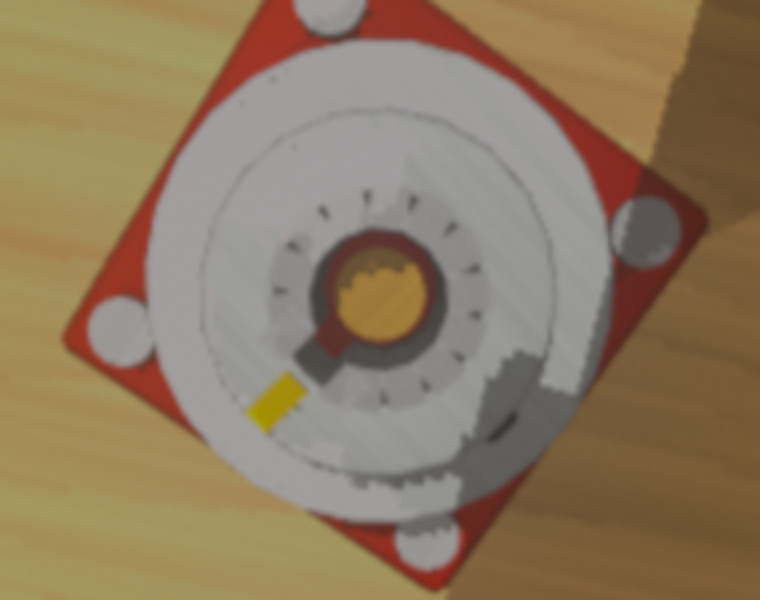

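The crop shows the bore rim centred at (378,298), the keyway heading lower-left, and the yellow mark at about (277,402).

```bash
python3 - <<'E'
from h import *
d=np.load('w3.npz');img=d['img'];K,Rc,c=d['K'],d['R'],d['c']
f=lambda u,v:ray(K,Rc,c,((u+.5)/4+181.5,(v+.5)/4+52.5),.12)
b=f(378,298.5);h=f(377,291)
big=cv2.resize(img[53:203,182:372],None,fx=4,fy=4,interpolation=cv2.INTER_CUBIC)
m=cv2.inRange(cv2.cvtColor(big,cv2.COLOR_RGB2HSV),(24,200,110),(34,255,255));m[:340]=0;m[460:]=0;m[:,:230]=0;m[:,330:]=0
M_=cv2.moments(m,True);y=f(M_['m10']/M_['m00'],M_['m01']/M_['m00'])
print('bore',b,'boss',h,'r',[np.linalg.norm(f(*p)-b)*1e3 for p in[(309,298),(447,298),(378,229),(378,368)]],'mark',y,M_['m00'])
a=np.arctan2(*(y-b)[1::-1]);print('keyway yaw',a,np.linalg.norm(y-b))
o=ctrl.get_obs();M=R.from_rotvec(o['tool_rot']).as_matrix();p=o['tool_pos'];yaw=np.arctan2(M[1,1],M[0,1])-np.pi/2
print(p,yaw,'turn deg tool',-np.degrees(a-yaw),'shift cm',M.T@(np.array([b[0],b[1],p[2]])-p)*100,M[:,2])
# grip top in hand
d=np.load('w2.npz')
E
```

```text
bore [0.47592288 0.03904242 0.12      ] boss [0.47462954 0.03856475 0.12      ] r [np.float64(12.956882058131596), np.float64(12.95997376766134), np.float64(12.489635273942515), np.float64(12.881917239517112)] mark [0.49911445 0.02409414 0.12      ] 1231.0
keyway yaw -0.5725391119176279 0.027591671115929077
[0.5361142  0.05356662 0.23665546] 0.22073761790913693 turn deg tool 45.45140860501329 shift cm [ 6.19108933e+00 -9.92930228e-02  5.45392945e-03] [-1.06603609e-03  6.62813086e-04 -9.99999212e-01]
```

```bash
python3 - <<'E'
from h import *
d=np.load('w2.npz');img=d['img'];K,Rc,c=d['K'],d['R'],d['c']
p=np.array([.48636,.31037,.24266])
hsv=cv2.cvtColor(img,cv2.COLOR_RGB2HSV)[190:350,225:335]
save('w2c',cv2.resize(img[200:350,225:335],None,fx=4,fy=4))
v=hsv[...,2];m=cv2.inRange(hsv,(5,180,60),(20,255,255))
for r in range(60,150,6):
    xs=np.nonzero(m[r])[0];
    if len(xs):print(r+190,xs.min()+225,xs.max()+225,v[r,xs].mean().round())
from scipy.spatial.transform import Rotation
M=Rc
o=ctrl.get_obs();T=R.from_rotvec(o['tool_rot']).as_matrix();
d3=np.load('w3.npz');mt=T.T@d3['R'];off=T.T@(d3['c']-o['tool_pos'])
for uv in[(279.5,v) for v in(265,270,300,330,334)]:
    q=mt@np.linalg.inv(K)@np.array([uv[0],uv[1],1.]);print(uv,off+q*(-.018-off[2])/q[2])
E
```

```text
250 246 312 89.0
256 244 313 94.0
262 243 314 96.0
268 241 316 100.0
274 240 317 163.0
280 241 316 136.0
286 242 316 114.0
292 242 316 111.0
298 242 316 110.0
304 242 315 109.0
310 242 315 110.0
316 243 315 126.0
322 243 315 132.0
328 243 315 132.0
334 263 294 91.0
(279.5, 265) [ 0.01781571  0.00099277 -0.018     ]
(279.5, 270) [ 0.01573239  0.0009922  -0.018     ]
(279.5, 300) [ 0.0027708   0.00098863 -0.018     ]
(279.5, 330) [-0.01103838  0.00098482 -0.018     ]
(279.5, 334) [-0.01294813  0.0009843  -0.018     ]
```

servo_tool --increments '[[[2.0,2.0,-0.1,0,7],[2.0,4.0,-0.2,0,14],[2.0,6.07,-0.22,0,21],[2.0,6.07,-0.22,0,29],[2.0,6.07,-0.22,0,29]]]'

```text
t: 4.65
tool_pos: [0.4773, 0.0383, 0.2373]
tool_rot: [0.445, 3.109, 0.001]
contact_force: [0.1, 0.3, -1.3]
opening: 0.0293
grip_force: 60.3
```

servo_tool --increments '[[[2.0,0,0,1.0,0],[2.0,0,0,2.0,0],[2.0,0,0,3.0,0],[2.0,0,0,3.0,0],[2.0,0,0,3.0,0]]]'

```text
t: 5.15
tool_pos: [0.4774, 0.0371, 0.2064]
tool_rot: [-0.448, -3.108, 0.0]
contact_force: [0.1, 0.9, -1.3]
opening: 0.0298
grip_force: 60.3
```

```bash
cat > st.py <<'E'
from h import *
P=[];F=[]
o=ctrl.get_obs();M=R.from_rotvec(o['tool_rot']).as_matrix();p=o['tool_pos'];yaw=np.arctan2(M[1,1],M[0,1])-np.pi/2
print(o['t'],'p',p,'yaw',round(yaw,3),'F',o['contact_force'].round(1),'tau',o['wrist_torque'].round(2),'tiltz',M[:2,2].round(4),'Ftool',(M.T@o['contact_force']).round(1))
print('hub-TCP tool mm',(M.T@(np.array([.4759,.0390,p[2]])-p)*1e3).round(1))
E
python3 st.py
```

```text
5.15 p [0.47741327 0.03714915 0.20641963] yaw -0.286 F [ 0.1  0.9 -1.3] tau [ 0.03  0.01 -0.01] tiltz [-0.0016  0.0002] Ftool [0.2 0.9 1.3]
hub-TCP tool mm [2.  1.3 0. ]
```

servo_tool --increments '[[[2.0,0,0,0.4,0],[2.0,0,0,0.8,0],[2.0,0,0,1.2,0],[2.0,0,0,1.5,0],[2.0,0,0,1.5,0]]]'

```text
t: 5.65
tool_pos: [0.4773, 0.0371, 0.1916]
tool_rot: [-0.449, -3.108, 0.0]
contact_force: [-0.1, -0.3, -1.6]
opening: 0.0293
grip_force: 60.4
```

```bash
python3 st.py
```

```text
5.65 p [0.47731492 0.03710554 0.19160974] yaw -0.287 F [-0.1 -0.3 -1.6] tau [ 0.04  0.01 -0.02] tiltz [-0.0011  0.    ] Ftool [ 0.1 -0.3  1.6]
hub-TCP tool mm [1.9 1.4 0. ]
```

The pilot is in the bore. Pressing on lightly until the key rests on the hub.

servo_tool --increments '[[[2.0,0,0,0.3,0],[2.0,0,0,0.6,0],[2.0,0,0,0.9,0],[2.0,0,0,1.0,0],[2.0,0,0,1.0,0]]]'

```text
t: 6.15
tool_pos: [0.478, 0.0372, 0.1845]
tool_rot: [0.448, 3.109, 0.0]
contact_force: [-5.4, 1.7, 8.9]
opening: 0.0294
grip_force: 61.9
```

```bash
python3 st.py
```

```text
6.15 p [0.47797877 0.037238   0.18450097] yaw -0.286 F [-5.4  1.7  8.9] tau [ 0.22  1.05 -0.04] tiltz [0.0003 0.0002] Ftool [ 5.6  0.1 -8.9]
hub-TCP tool mm [ 2.5  1.1 -0. ]
```

Key on the hub face (about 9 N, at the key-stop height). Turning towards the keyway while easing the side load.

servo_tool --increments '[[[2.0,0.1,0,0,3],[2.0,0.15,0,0,6],[2.0,0.15,0,0,9],[2.0,0.15,0,0,12],[2.0,0.15,0,0,14]]]'

```text
t: 6.65
tool_pos: [0.4773, 0.038, 0.1838]
tool_rot: [0.825, 3.028, 0.003]
contact_force: [0.1, 0.4, -1.5]
opening: 0.0295
grip_force: 60.3
```

```bash
python3 st.py
```

```text
6.65 p [0.47731171 0.03804765 0.18382233] yaw -0.532 F [ 0.1  0.4 -1.5] tau [ 0.04 -0.03 -0.02] tiltz [0.0033 0.0011] Ftool [0.1 0.4 1.5]
hub-TCP tool mm [ 1.7  0.1 -0. ]
```

The press force vanished: the key has found the keyway. Pushing down, with the last 2°.

servo_tool --increments '[[[2.0,0,0,0,2],[2.0,0,0,0.2,2],[2.0,0,0,0.5,2],[2.0,0,0,0.8,2],[2.0,0,0,0.8,2]]]'

```text
t: 7.15
tool_pos: [0.4759, 0.0375, 0.1734]
tool_rot: [-0.876, -3.016, 0.0]
contact_force: [-0.2, 0.9, -2.9]
opening: 0.0291
grip_force: 60.3
```

```bash
python3 st.py
```

```text
7.15 p [0.47592677 0.03754733 0.17342606] yaw -0.566 F [-0.2  0.9 -2.9] tau [ 0.   -0.04  0.01] tiltz [-0.001   0.0001] Ftool [0.7 0.6 2.9]
hub-TCP tool mm [0.8 1.2 0. ]
```

servo_tool --increments '[[[2.0,0,0,0.4,0],[2.0,0,0,0.8,0],[2.0,0,0,1.2,0],[2.0,0,0,1.6,0],[2.0,0,0,1.6,0]]]'

```text
t: 7.65
tool_pos: [0.4769, 0.0374, 0.1604]
tool_rot: [0.876, 3.016, -0.0]
contact_force: [-3.8, -0.6, 9.2]
opening: 0.0297
grip_force: 61.8
```

```bash
python3 st.py
```

```text
7.65 p [0.47685349 0.03741409 0.16038507] yaw -0.566 F [-3.8 -0.6  9.2] tau [-0.04  0.94 -0.02] tiltz [ 0.0008 -0.0004] Ftool [ 2.9 -2.6 -9.3]
hub-TCP tool mm [ 1.7  0.8 -0. ]
```

servo_tool --increments '[[[2.0,0.08,-0.07,0.2,0],[2.0,0.08,-0.07,0.4,0],[2.0,0.08,-0.07,0.6,0],[2.0,0.08,-0.07,0.6,0],[2.0,0.08,-0.07,0.6,0]]]' --newtons 90

```text
t: 8.15
tool_pos: [0.4769, 0.0374, 0.1599]
tool_rot: [0.876, 3.015, 0.0]
contact_force: [-15.9, 1.5, 34.3]
opening: 0.0289
grip_force: 94.1
```

```bash
python3 st.py
```

```text
8.15 p [0.47685273 0.0374012  0.15993244] yaw -0.565 F [-15.9   1.5  34.3] tau [ 0.13  2.96 -0.02] tiltz [ 0.0023 -0.0004] Ftool [ 14.2  -7.2 -34.3]
hub-TCP tool mm [ 1.7  0.8 -0. ]
```

Hard stop reached. Easing to a moderate press with less side load.

servo_tool --increments '[[[2.0,0.1,-0.08,-0.1,0],[2.0,0.2,-0.15,-0.2,0],[2.0,0.2,-0.15,-0.2,0],[2.0,0.2,-0.15,-0.2,0],[2.0,0.2,-0.15,-0.2,0]]]'

```text
t: 8.65
tool_pos: [0.4762, 0.0373, 0.16]
tool_rot: [0.875, 3.009, 0.004]
contact_force: [-3.2, 1.3, 17.5]
opening: 0.0292
grip_force: 91.7
```

```bash
python3 st.py; python3 - <<'E'
from h import *
x=cam('scene');save('s2',cv2.resize(x[0][150:270,200:360],None,fx=5,fy=5,interpolation=cv2.INTER_CUBIC))
E
```

```text
8.65 p [0.47617466 0.03733873 0.16000224] yaw -0.566 F [-3.2  1.3 17.5] tau [ 0.28  0.59 -0.07] tiltz [0.009  0.0003] Ftool [  3.3  -0.5 -17.5]
hub-TCP tool mm [ 1.1  1.3 -0. ]
```

View pics/s2.png

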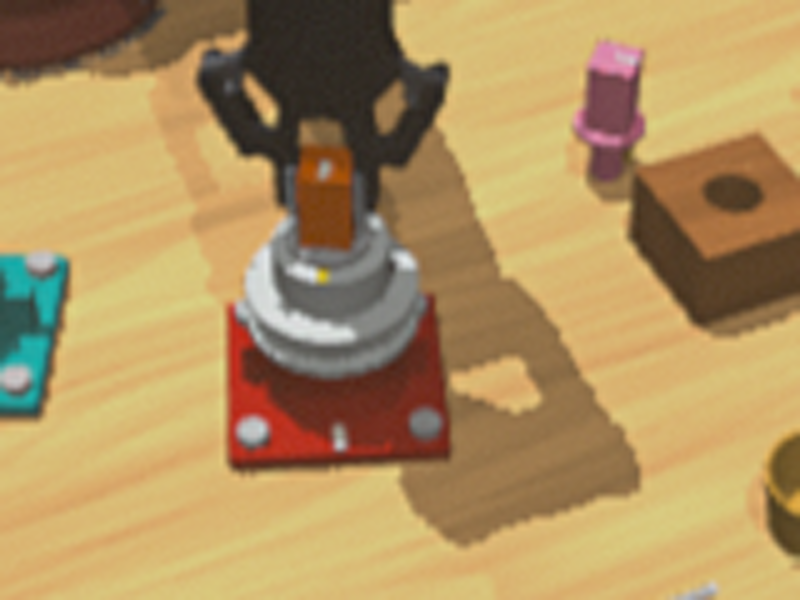

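The picture shows the collar down on the hub, with the grip at (325,200) above the yellow mark (322,275) and its stripe facing the mark. I'll trim the side shift back a little to remove a slight tilt, keep a firm press, then check.

servo_tool --increments '[[[2.0,-0.06,0,0.1,0],[2.0,-0.12,0,0.15,0],[2.0,-0.12,0,0.15,0],[2.0,-0.12,0,0.15,0],[2.0,-0.12,0,0.15,0]]]'

```text
t: 9.2
tool_pos: [0.4766, 0.0372, 0.1599]
tool_rot: [0.875, 3.011, 0.005]
contact_force: [-9.5, 3.9, 27.6]
opening: 0.0289
grip_force: 93.3
```

```bash
python3 st.py
```

```text
9.2 p [0.47655038 0.03722902 0.15994766] yaw -0.566 F [-9.5  3.9 27.6] tau [ 0.52  1.85 -0.04] tiltz [0.0063 0.0014] Ftool [ 10.   -1.7 -27.7]
hub-TCP tool mm [ 1.5  1.1 -0. ]
```

Height stays at 0.160 m from 17 to 34 N of press, so the collar is on its hard stop. Handing in.

```bash
python3 -c "
from station import ctrl
print(ctrl.finish_job())"
```

```text
the job is handed in; nothing more can be done
None
```

I handed the job in at about 9 s: the orange spindle's key is in the keyway and the collar is on the hub's hard stop, with the gripper still holding it down at about 28 N; no verdict came back.

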